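# Open the bearing washing pot with the lid lifter

### The job

Open the bearing washing pot without touching its greasy lid with the robot itself: take the forked lifter by its handle from the cork mat, slide its fork under the lid's knob, lift the lid off and carry it, roughly level, to the round drip tray, and set it down lying flat inside the tray without dropping it. Then draw the fork out and stand the lifter upright on the middle of its cork mat again. Leave everything else on the bench where it is.

Things in the scene. Friction and masses are not known exactly. Their poses are not given: they have to be found in the camera images.
- pot: washing pot, fixed: open steel cylinder, outer diameter 116 mm, rim 85 mm above the bench, standing in a round grey plinth 156 mm across and 36 mm high. Origin on the bench under its centre, z up
- lid: loose round aluminium lid, 128 mm across, 14 mm high; its skirt (inner diameter 122 mm) reaches 11 mm down over the pot's rim; 0.13 to 0.25 kg. Origin: centre of the skirt's lower edge, z up, flat top at z = 14 mm. Mushroom knob on its centre: neck 12 mm across, z 14 to 36 mm; black head 42 mm across, z 36 to 50 mm
- knob (a point): centre of the underside of the knob's head, 22 mm above the lid's flat top; the fork goes in beneath it
- lifter: forked lid lifter standing on the mat. Steel foot 120 mm long, 6 mm thick, heel 52 mm wide; two tines along +x (x -20 to 60 mm), each 8 mm wide, 20 mm apart, lips up to z = 10 mm at the tips. Upright handle at x = -40 mm: black grip 22 (along x) by 18 (along y) mm, z 48 to 118 mm. Origin: middle of the foot's underside, z up
- grip (a point): point to hold on the lifter: centre of its black grip, at x = -40, z = 85 mm in the lifter's frame
- seat (a point): where the knob's neck sits in the fork: midway between the tines at their upper face, at x = 30, z = 6 mm in the lifter's frame
- tray: round steel drip tray, fixed: outer diameter 180 mm, inner about 168 mm, rim 12 mm high, inner floor 4 mm above the bench. Origin on the bench under its centre
- mat: round cork mat, fixed, 180 mm across, 4 mm thick. Origin on the bench under its centre
- wheel_a: cream skateboard wheel lying flat, 52 mm across, 32 mm high; a bystander, origin at its underside
- wheel_b: second such wheel lying flat, 52 mm across, 32 mm high; a bystander, origin at its underside
- wax_tin: closed flat aluminium tin without any knob, 83 mm across, 26 mm high; a bystander, origin at its underside
- spray: white bottle, 44 mm across, 140 mm high; a bystander, origin at its underside
- t_tool: black T-shaped skate tool lying flat, 130 by 95 mm, 21 mm high; a bystander, origin at its underside
- wrench: steel wrench lying flat, 160 mm long; a bystander, origin at its underside
- socket: steel socket standing, 22 mm across, 30 mm high; a bystander, origin at its underside
Mind the look-alikes: they are no part of the job. What is shaped like the lid but purple is not meant. Leave any purple look-alike of the tray alone.

How it is judged (in metres and radians):
On the way, in this order (a step that is already met when the one before it is completed fails the run):
1. the lifter has been picked up: its foot is at least 50 mm above the bench and the lid is still on the pot (height (world z) of lifter above 0.05 m and z of lid in the frame of pot below 0.08 m), for 0.2 s.
2. the lid hangs on the lifter clear of the pot's rim, about level (z of lid in the frame of pot above 0.095 m and contact force between lid and lifter above 0.5 N and angle between lid's own z axis and vertical below 0.5 rad), for 0.2 s.
3. the lid lies flat inside the drip tray and the lifter no longer touches it (horizontal distance between lid and tray below 0.04 m and z of lid in the frame of tray below 0.009 m and angle between lid's own z axis and vertical below 0.06 rad and contact force between lid and lifter below 0.05 N), for 0.2 s.
At the end, for the whole second after the job is handed in: The lid lies flat inside the drip tray (within 40 mm of its centre, underside less than 9 mm above the bench, tilt under 0.06 rad), at rest and not touched by the lifter; the lifter stands upright (tilt under 0.08 rad) at rest on the cork mat, the middle of its foot within 60 mm of the mat's centre (all of step 3 and linear speed of each of lid, lifter below 0.02 m/s and horizontal distance between lifter and mat below 0.06 m and z of lifter in the frame of mat below 0.009 m and angle between lifter's own z axis and vertical below 0.08 rad).
It fails at once if the robot itself touches the lid (contact force between any of the fingers, the arm and lid above 0.5 N).
It fails at once if the lid is tipped by more than 0.6 rad (34 degrees) (angle between lid's own z axis and vertical above 0.6 rad).
It fails at once if the lid is dropped: it falls freely (touching nothing) at more than 0.6 m/s (contact force between lid and anything else below 0.01 N and linear speed of lid above 0.6 m/s).
It fails at once if a bystander is moved by more than 30 mm (distance of any of wheel_a, wheel_b, wax_tin, spray, t_tool, wrench, socket from where it was at the start of the episode above 0.03 m).
It also fails if it takes over 72 s, if anything falls off the work surface, if the arm or the gripper's body presses on something with over 40 N, if the wrist force passes 120 N, or if a joint passes its speed limit or range.

### The arm

A 6-joint arm with a two-finger parallel gripper is mounted at the origin on the work surface. World frame = base frame: x ahead of the robot, y to its left, z up, the work surface at z = 0. Lengths are in mm, angles in rad, forces in N, time in s.
With the tool pointing down it reaches from about 350 to 775 mm from the base axis. Payload 7.3 kg.
Tool frame: the origin (TCP) lies midway between the tips of the shut fingers; the grasp point (between the pads) lies 19 mm behind it; z points along the fingers, y is the line along which they close (so a half turn about z gives the same grasp; the last joint's range is limited). The gripper opens to 92 mm and grips with 3 to 60 N. Pads are 19 mm wide; open, the fingers measure 130 mm over their backs; the gripper's body (75 mm by 190 mm) begins 47 mm behind the grasp point.
Start: joints at [1.125, 0.342, 1.524, -0, 1.275, -0.146], TCP at [155.033, 501.607, 226.741] pointing down, gripper open.
Joint ranges: [-2.53, 2.53], [-0.77, 2.02], [0.04, 2.7], [-1, 4.14], [0.28, 2.66], [-3.11, 3.11]. Speed limits (rad/s): [2.57, 2.57, 3.14, 3.14, 3.14, 3.14].

### API

Orientations are given as a unit quaternion [w, x, y, z].
In Python, from workcell import sensors, read_camera, camera_params, order gives the robot as it stands.
- The arm moves only by the shell command python3 -m creep 'ROWS' [FORCE]. ROWS is text: rows parted by semicolons, each of 5 numbers parted by spaces: the closure, from -1 (fully open) to 1 (shut), then the shift along the tool's x, y, z in mm, then the turn about the tool's z in degrees. A call has 1 to 5 rows; each row is the pose to reach, as a shift and turn from the pose commanded when the call began, along the tool's axes at that moment; what a row does not reach only later rows make up. A row lasts 1/10 s, in which the tool goes at most 50 mm and 8.59 degrees, less where a joint would pass 70% of its speed; a pose out of reach is approached as far as the arm can. A call with a gripper value outside its range is refused whole. The fingers move at their own pace and stop on an object; FORCE is the grip in N (left out, the last holds). Time passes only in rows, so rows that repeat a pose let the fingers close. It gives the time, the measured TCP pose, the force, the opening and the grip force at its end, in the units of the state.
- sensors.sense(): the state, without advancing time (a new reading comes with each control period).
- read_camera(name): name is "scene" or "top"; returns the picture (400x640x3 uint8, red, green, blue); there is no depth.
- camera_params(name): a dict with "fx", "fy", "cx", "cy" (pixels), "T" (4x4, takes a point from camera to world coordinates). Camera axes: x right, y down, z forward; pixel columns grow to the right and rows downward; lengths in mm; the calibration is good to about 2 mm. A picture is of the moment at which its call begins. camera_params takes no time and is no camera call.
- order.hand_in(): hands the job in; it is judged then, once.
The state is a dict: "time": time; "joints": joint angles; "qvel": joint speeds; "effort": joint torques, N m; "tcp_pos": TCP position; "eef_rot": TCP orientation; "wrist_force": force on the tool from outside, world axes, zero at the start; "wrist_torque": the same for the moment, N m; "grip_width": opening from 0.0 (shut) to 1.0 (fully open); "grip_force": force on a finger pad.
Only numpy, scipy, OpenCV 4.12 (cv2) and the standard library are available. Lean on these libraries where they do the work, as an engineer would, in place of code of your own. Each camera call takes 0.05 s, during which the arm holds its last target. There are 200 camera calls.

## Working session

There is one attempt and no reset: what is moved stays moved. The work goes in short steps, Python scripts to look and compute and a shell command to move; the robot and the scene stay as the last step left them, time stands still between calls to the robot, and variables do not carry over. Pictures are saved under pics/ and viewed, at most 10 in all, crops included, and the job is handed in when it is done.

```bash
mkdir -p pics; cat > h.py <<'E'
import numpy as np,cv2
from workcell import sensors, read_camera, camera_params, order
def px2w(cam,u,v,z):
    p=camera_params(cam);T=np.array(p["T"])
    d=T[:3,:3]@np.array([(u-p["cx"])/p["fx"],(v-p["cy"])/p["fy"],1]);o=T[:3,3]
    return o+d*(z-o[2])/d[2]
def w2px(cam,P):
    p=camera_params(cam);T=np.array(p["T"]);c=T[:3,:3].T@(np.array(P,float)-T[:3,3])
    return np.array([p["fx"]*c[0]/c[2]+p["cx"],p["fy"]*c[1]/c[2]+p["cy"]])
def save(cam,name,crop=None,s=1):
    im=read_camera(cam)[:,:,::-1]
    cv2.imwrite(f"pics/raw_{name}.png",im)
    if crop: x0,y0,x1,y1=crop;im=im[y0:y1,x0:x1]
    cv2.imwrite(f"pics/{name}.png",cv2.resize(im,None,fx=s,fy=s,interpolation=cv2.INTER_CUBIC))
E
python3 - <<'E'
from h import *
save("scene","s1",s=1.25);save("top","t1",s=1.25)
for c in("scene","top"):print(camera_params(c))
s=sensors.sense();print(s)
E
```

```text
{'fx': 451.6735217148893, 'fy': 451.6735217148893, 'cx': 326.56357254536067, 'cy': 208.23151173760215, 'T': array([[-6.61989055e-01,  5.72033403e-01, -4.84301845e-01,
         1.07695596e+03],
       [ 7.49428002e-01,  4.95416873e-01, -4.39226356e-01,
         5.01486972e+02],
       [-1.13208412e-02, -6.53712404e-01, -7.56658398e-01,
         8.76939869e+02],
       [ 0.00000000e+00,  0.00000000e+00,  0.00000000e+00,
         1.00000000e+00]])}
{'fx': 425.7974836955613, 'fy': 425.7974836955613, 'cx': 320.16514700506946, 'cy': 190.1153980927485, 'T': array([[-6.81642439e-03, -9.90991013e-01,  1.33754809e-01,
         3.90094743e+02],
       [-9.99895055e-01,  5.04470290e-03, -1.35804747e-02,
         3.75735762e+01],
       [ 1.27833751e-02, -1.33833343e-01, -9.90921400e-01,
         1.33491462e+03],
       [ 0.00000000e+00,  0.00000000e+00,  0.00000000e+00,
         1.00000000e+00]])}
{'time': 0.1, 'joints': array([ 1.12499708e+00,  3.42628925e-01,  1.52492476e+00, -2.32616891e-05,
        1.27541570e+00, -1.46026327e-01]), 'qvel': array([-0.00117741, -0.00178835, -0.00368846, -0.00097036,  0.00175743,
        0.00117894]), 'effort': array([ 1.57749557e-03, -4.32003951e+01, -2.44697821e+01,  7.18351454e-02,
        5.24630724e-02, -4.55211864e-05]), 'tcp_pos': array([154.87128366, 501.24888507, 226.12584754]), 'eef_rot': array([-1.90095423e-04,  1.49322474e-01,  9.88788311e-01, -6.61691778e-04]), 'wrist_force': array([-0.44098301, -0.94941682,  0.30058479]), 'wrist_torque': array([ 0.02446138, -0.03855019,  0.02257714]), 'grip_force': 0.0, 'grip_width': 1.0008077346792728}
```

View pics/s1.png

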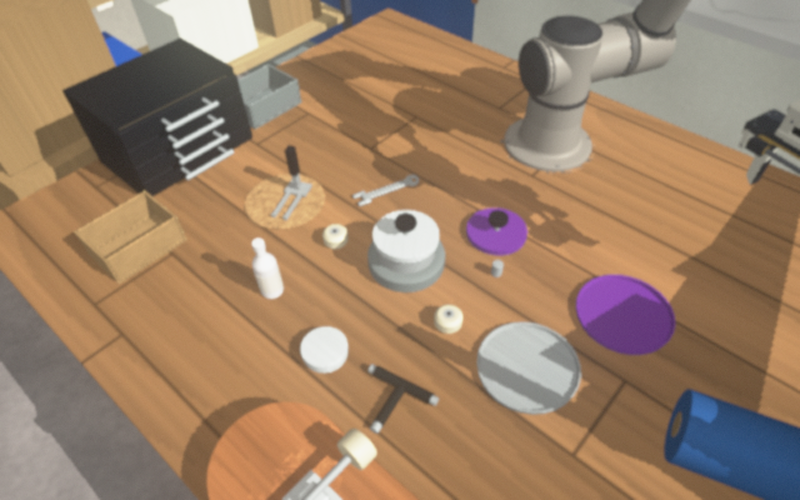

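View pics/t1.png

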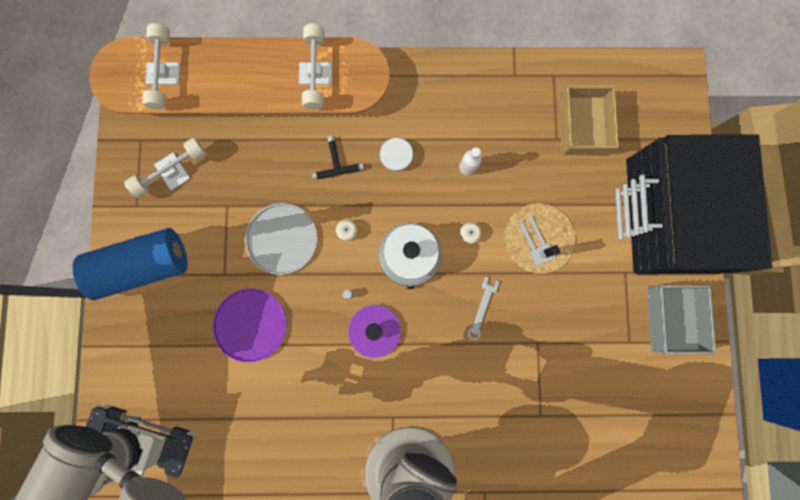

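The scene picture (800 px wide) shows the lifter on the mat at (290,190), the aluminium lid on the pot at (405,235), and the grey tray at (528,367). The top view has them at (540,240), (410,250) and (282,238).

There are two look-alike pairs in the top view:
- **Lid:** aluminium at (410,250) or purple at (374,331). The aluminium one on the pot fits the description.
- **Tray:** steel at (282,238) or purple at (250,325). The steel one fits.

I'll confirm both in an enlarged crop.

```bash
python3 - <<'E'
from h import *
t=cv2.imread("pics/raw_t1.png");s=cv2.imread("pics/raw_s1.png")
f=lambda im,x,y,w,h,k:cv2.resize(im[y:y+h,x:x+w],None,fx=k,fy=k,interpolation=cv2.INTER_CUBIC)
a=np.hstack([f(t,395,155,80,60,5),f(t,295,170,80,60,5)])
b=np.hstack([f(s,190,110,80,60,5),f(s,285,160,80,60,5)])
cv2.imwrite("pics/c1.png",np.vstack([a,b]))
# rough positions
for n,c,u,v,z in [("lidtopknob t","top",411,250,135-11+11,),("tray t","top",282,239,12),("mat t","top",540,238,4),("griptop t","top",551,250,122),("mat s","scene",285,202,4),("tray s","scene",529,367,8),("knobtop s","scene",405,222,124),("ptop s","scene",292,150,122)]:
    print(n,px2w(c,u/1.25,v/1.25,z).round(1))
for n,u,v in [("wheel1",346,230),("wheel2",470,232),("tin",396,153),("socket",347,294),("wrench",483,308),("spray",468,165),("purplelid",374,331)]: print(n,px2w("top",u/1.25,v/1.25,30).round(0))
E
```

```text
lidtopknob t [523.7  -3.2 135. ]
tray t [566.7 315.   12. ]
mat t [ 567.  -334.6    4. ]
griptop t [ 523.4 -325.8  122. ]
mat s [ 569.9 -329.8    4. ]
tray s [567.2 319.1   8. ]
knobtop s [528.   -2.8 124. ]
ptop s [ 523.  -330.1  122. ]
wheel1 [586. 154.  30.]
wheel2 [ 579. -154.   30.]
tin [782.  29.  30.]
socket [428. 150.  30.]
wrench [ 392. -181.   30.]
spray [ 750. -153.   30.]
purplelid [339.  85.  30.]
```

View pics/c1.png

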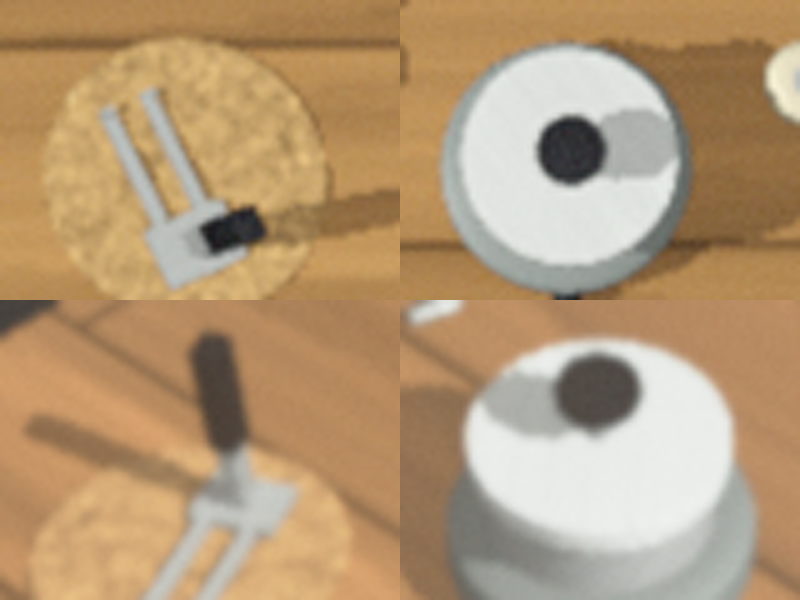

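The crops confirm both: the aluminium lid with its black knob sits on the pot, at crop (572,150) in the top view. The lifter's tine tips are at (110,113) and (150,93), its heel corners at (170,287) and (245,245), and its grip top at about (248,228).

```bash
cat >> h.py <<'E'
from scipy.spatial.transform import Rotation as R
def rot():
    q=sensors.sense()["eef_rot"];return R.from_quat([q[1],q[2],q[3],q[0]]).as_matrix()
def lifter_px(cam,x,y,yaw,z0,pts):
    c,s=np.cos(yaw),np.sin(yaw);return np.array([w2px(cam,[x+c*a-s*b,y+s*a+c*b,z0+h]) for a,b,h in pts])
E
python3 - <<'E'
from h import *
from scipy.optimize import least_squares
C=lambda o,u,v:(o[0]+u/5-.4,o[1]+v/5-.4)
T=(395,155);S=(190,110)
obs=[("top",C(T,110,113),(60,14,8)),("top",C(T,150,93),(60,-14,8)),("top",C(T,170,287),(-60,26,6)),("top",C(T,245,245),(-60,-26,6)),("top",C(T,147,232),(-20,26,6)),("top",C(T,248,228),(-40,0,118)),
("scene",C(S,212,340-300),(-40,0,118)),("scene",C(S,232,448-300),(-40,0,48)),("scene",C(S,298,485-300),(-60,26,6)),("scene",C(S,190,515-300),(-20,-26,6))]
def f(p):return np.concatenate([lifter_px(c,*p,4,[q])[0]-o for c,o,q in obs])
r=least_squares(f,[567,-330,.4],x_scale=[1,1,.01],loss="soft_l1");print(r.x,np.degrees(r.x[2]));print(f(r.x).reshape(-1,2).round(1).tolist())
x,y,a=r.x;print("grip",x-40*np.cos(a),y-40*np.sin(a))
print("knob",px2w("top",*C((295,170),172,150),124),px2w("scene",*C((285,160),199,88),124))
print("lid top ctr",px2w("top",*C((295,170),(460+682)/2-400,(45+265)/2),88))
print("mat ctr",px2w("top",*C(T,(42+328)/2,(38+300)/2+5),4))
M=rot();print(M.round(3),sensors.sense()["tcp_pos"])
E
```

```text
[ 5.60234666e+02 -3.21365901e+02  4.02797889e-01] 23.078619044747
[[-0.1, -0.5], [-0.2, 0.0], [0.5, 1.0], [0.5, 2.9], [-0.3, 0.4], [0.5, -0.2], [-0.2, 1.4], [0.0, -0.0], [0.5, 1.2], [-0.5, 0.5]]
grip 523.4359527745438 -337.0456542771901
knob [526.02399343  -4.12302857 124.        ] [526.3615109   -3.00333568 124.        ]
lid top ctr [527.10434247  -4.74476911  88.        ]
mat ctr [ 570.23124907 -333.48083094    4.        ]
[[-0.955  0.295 -0.001]
 [ 0.295  0.955 -0.001]
 [ 0.    -0.001 -1.   ]] [154.87128366 501.24888507 226.12584754]
```

```bash
python3 -m creep '-1 -190 -151 0 41.5;-1 -190 -151 0 41.5;-1 -190 -151 0 41.5;-1 -190 -151 0 41.5;-1 -190 -151 0 41.5' 40; python3 - <<'E'
from h import *
print(rot().round(4), sensors.sense()["tcp_pos"])
t=np.array([523.4,-337,226]); w=np.array([440,80,226]);p=sensors.sense()["tcp_pos"]
print(rot().T@(w-p),rot().T@(t-w), rot().T@(t-p))
E
```

```text
time: 0.6
tcp_pos: [292.6, 299.1, 226.5]
eef_rot: [0.0, 0.493, 0.87, -0.0]
wrist_force: [0.0, 1.0, 0.8]
grip_width: 0.999
grip_force: 0.0
[[-5.147e-01  8.574e-01 -2.000e-04]
 [ 8.574e-01  5.147e-01 -4.000e-04]
 [-2.000e-04 -3.000e-04 -1.000e+00]] [292.58780384 299.14787401 226.53896955]
[-263.76413626   13.58525868    0.5982637 ] [-4.00445942e+02 -1.43134854e+02  1.44636503e-01] [-664.21007861 -129.54959497    0.74290021]
```

```bash
python3 -m creep '-1 -264 14 0 8;-1 -264 14 0 8;-1 -264 14 0 8;-1 -264 14 0 8;-1 -264 14 0 8'; python3 - <<'E'
from h import *
p=sensors.sense()["tcp_pos"];M=rot();print(p,np.degrees(np.arctan2(M[1,1],M[0,1])))
print(M.T@(np.array([523.4,-337,160])-p))
E
```

```text
time: 1.1
tcp_pos: [433.7, 92.9, 226.6]
eef_rot: [-0.0, 0.55, 0.835, 0.0]
wrist_force: [1.4, 0.1, 0.0]
grip_width: 1.005
grip_force: 0.0
[433.67822442  92.88873487 226.63739046] 23.307407550512846
[-430.3267237   -87.691445     66.51304036]
```

```bash
python3 -m creep '-1 -210 -43 0 0;-1 -210 -43 0 0;-1 -210 -43 0 0;-1 -210 -43 0 0;-1 -210 -43 0 0' >/dev/null; python3 -m creep '-1 -200 -42 20 0;-1 -200 -42 20 0;-1 -200 -42 20 0;-1 -200 -42 20 0;-1 -200 -42 20 0' >/dev/null; python3 -m creep '-1 0 0 0 0;-1 0 0 0 0'; python3 - <<'E'
from h import *
p=sensors.sense()["tcp_pos"];M=rot();print(p,np.degrees(np.arctan2(M[1,1],M[0,1])))
print(M.T@(np.array([523.4,-337,160])-p))
save("scene","s2",(170,60,330,180),5);save("top","t2",(370,110,530,230),5)
E
```

```text
time: 2.3
tcp_pos: [517.2, -313.7, 206.5]
eef_rot: [-0.001, 0.549, 0.836, 0.0]
wrist_force: [-0.2, -0.3, -0.4]
grip_width: 0.999
grip_force: 0.0
[ 517.21249552 -313.69277075  206.52183826] 23.365982110264003
[-23.9198545   -3.56012833  46.48612298]
```

View pics/s2.png

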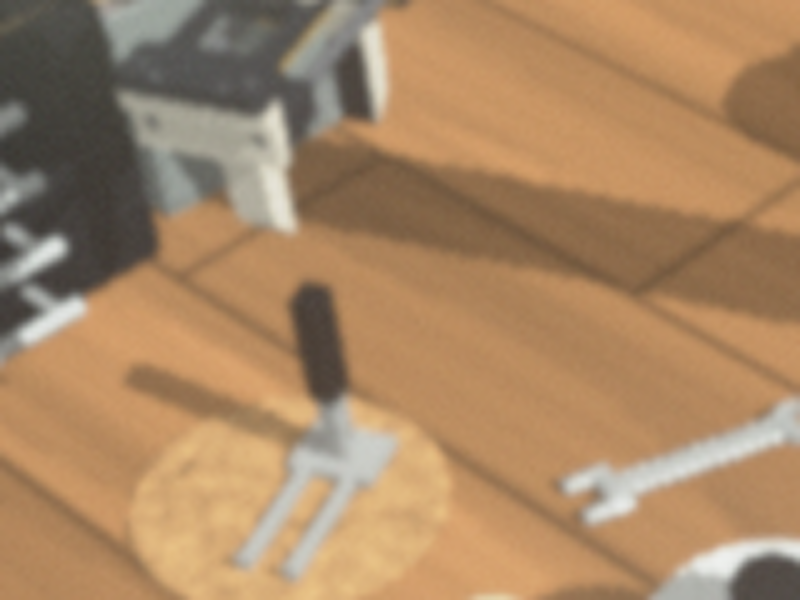

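The gripper hangs above and behind the handle, with fingertips at crop (280,230) and (375,120) and the grip top at (312,290). That agrees with the fit, so I'll shift over the grip, descend and check.

```bash
python3 -m creep '-1 -24 -3.5 0 0;-1 -24 -3.5 0 0;-1 -24 -3.5 30 0;-1 -24 -3.5 60 0;-1 -24 -3.5 60 0' >/dev/null; python3 -m creep '-1 0 0 20 0;-1 0 0 40 0;-1 0 0 60 0;-1 0 0 76 0;-1 0 0 76 0'; python3 -m creep '-1 0 0 0 0';python3 - <<'E'
from h import *
p=sensors.sense()["tcp_pos"];M=rot();print(M.T@(np.array([523.4,-337,70])-p))
save("scene","s3",(170,60,330,180),5)
E
```

```text
time: 3.4
tcp_pos: [523.2, -337.4, 70.2]
eef_rot: [-0.001, 0.549, 0.836, 0.0]
wrist_force: [0.4, 0.1, -0.5]
grip_width: 1.002
grip_force: 0.0
time: 3.5
tcp_pos: [524.3, -338.6, 72.3]
eef_rot: [0.001, 0.549, 0.836, -0.0]
wrist_force: [-0.5, 0.5, -0.4]
grip_width: 1.001
grip_force: 0.0
[ 1.83372217 -0.24087891  2.34068789]
```

View pics/s3.png

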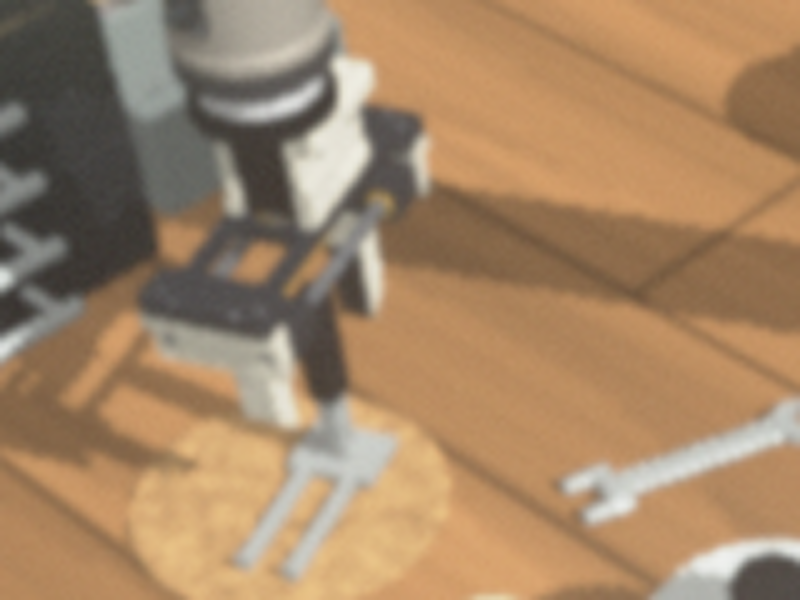

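The handle stands between the open fingers at crop (325,370). Next I close and lift.

```bash
python3 -m creep '1 0 0 0 0;1 0 0 0 0;1 0 0 0 0;1 0 0 0 0;1 0 0 0 0' 55;python3 -m creep '1 0 0 0 0;1 0 0 0 0;1 0 0 0 0;1 0 0 0 0;1 0 0 0 0';python3 -m creep '1 0 0 -10 0;1 0 0 -30 0;1 0 0 -55 0;1 0 0 -80 0;1 0 0 -80 0'; python3 -m creep '1 0 0 -20 0;1 0 0 -45 0;1 0 0 -55 0;1 0 0 -55 0';python3 - <<'E'
from h import *
save("scene","s4",(170,30,330,150),5);save("top","t4",(380,120,480,220),5)
E
```

```text
time: 4.05
tcp_pos: [523.6, -338.8, 70.8]
eef_rot: [0.0, 0.55, 0.835, 0.0]
wrist_force: [0.2, -0.4, -0.7]
grip_width: 0.613
grip_force: 0.0
time: 4.55
tcp_pos: [523.5, -338.7, 70.6]
eef_rot: [-0.0, 0.55, 0.835, 0.0]
wrist_force: [-0.8, -0.5, 0.1]
grip_width: 0.237
grip_force: 55.0
time: 5.05
tcp_pos: [525.3, -340.0, 154.9]
eef_rot: [0.004, 0.55, 0.835, -0.0]
wrist_force: [0.1, -0.3, -2.5]
grip_width: 0.239
grip_force: 55.0
time: 5.45
tcp_pos: [524.0, -339.0, 206.4]
eef_rot: [0.001, 0.55, 0.835, -0.0]
wrist_force: [0.8, -0.1, -2.5]
grip_width: 0.235
grip_force: 55.0
```

View pics/s4.png

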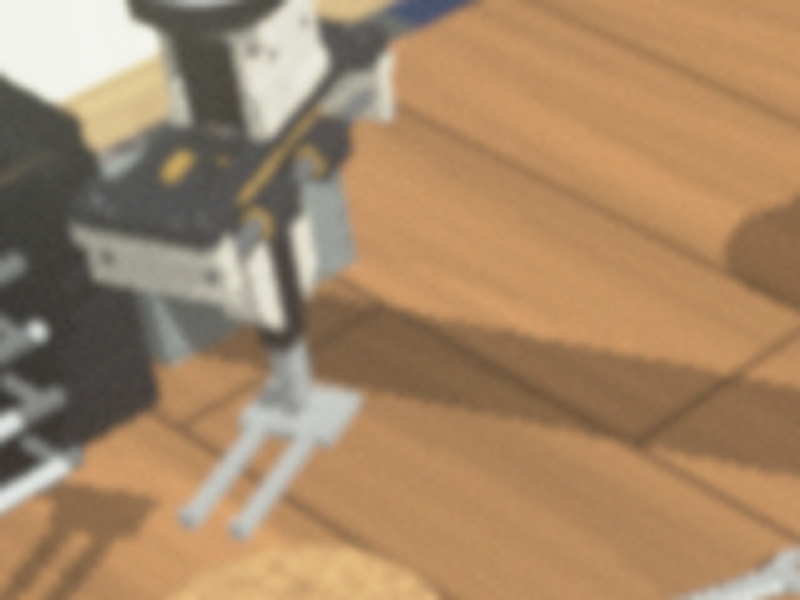

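The lifter hangs level in the gripper, with its tips at (190,522) and (240,532). Now I'll carry it to the pre-entry spot, 85 mm behind the knob.

```bash
python3 -m creep '1 20 -1 0 0;1 50 -3 0 0;1 85 -6 0 0;1 120 -8 0 0;1 155 -10 0 0' >/dev/null;python3 -m creep '1 35 -2 0 0;1 70 -4 0 0;1 105 -7 0 0;1 135 -9 0 0;1 152 -10 0 0' >/dev/null; python3 -m creep '1 0 0 0 0;1 0 0 20 0;1 0 0 35 0;1 0 0 35 0;1 0 0 35 0';python3 - <<'E'
from h import *
p=sensors.sense()["tcp_pos"];M=rot();print(p,np.degrees(np.arctan2(M[1,1],M[0,1])),M.T@(np.array([384,-65,161])-p))
save("scene","s5");save("top","t5")
t=cv2.imread("pics/raw_t5.png");s=cv2.imread("pics/raw_s5.png")
f=lambda im,x,y,w,h,k:cv2.resize(im[y:y+h,x:x+w],None,fx=k,fy=k,interpolation=cv2.INTER_CUBIC)
cv2.imwrite("pics/c5.png",np.hstack([f(t,290,165,80,100,5),f(s,285,120,80,100,5)]))
E
```

```text
time: 7.05
tcp_pos: [384.2, -65.4, 170.6]
eef_rot: [-0.0, 0.55, 0.835, -0.0]
wrist_force: [0.9, -0.3, -1.9]
grip_width: 0.233
grip_force: 55.0
[384.17602508 -65.41832918 170.64889931] 23.287457132579945 [4.51254262e-01 7.81098408e-03 9.64901811e+00]
```

View pics/c5.png

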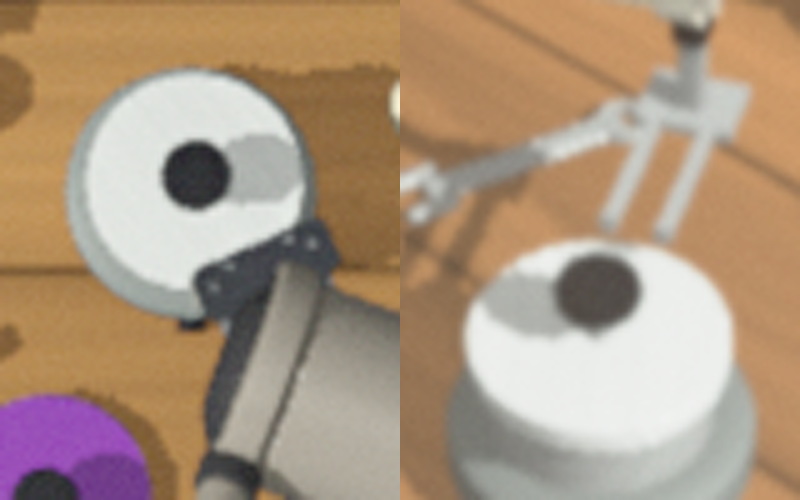

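The scene half shows the tips at (613,222) and (667,235) just short of the lid, with the knob at (598,290). I'll compute the lateral offset from these.

```bash
python3 - <<'E'
from h import *
p=sensors.sense()["tcp_pos"];fz=p[2]-66.7
C=lambda u,v:(285+(u-400)/5-.4,120+v/5-.4)
k=px2w("scene",*C(598,288),124)
a=px2w("scene",*C(613,224),fz+8);b=px2w("scene",*C(667,237),fz+8)
h1=px2w("scene",*C(752,85),fz+6)
th=np.radians(23.3);X=np.array([np.cos(th),np.sin(th)]);Y=np.array([-X[1],X[0]])
m=(a+b)/2
print("k",k,"a,b",a,b,np.linalg.norm(a-b));print("fork axis dir from tips/normal",np.degrees(np.arctan2(*(a-b)[:2][::-1])))
print("mid-k fwd,lat",(m-k)[:2]@X,(m-k)[:2]@Y, "nominal fwd", (p[:2]+100*X-k[:2])@X,(p[:2]-k[:2])@Y)
E
```

```text
k [526.66775111  -3.35796953 124.        ] a,b [480.70019675 -34.67494471 112.54005727] [470.40659273  -8.80205033 112.54005727] 27.845375687402637
fork axis dir from tips/normal -68.30472438560567
mid-k fwd,lat -54.21613082276227 3.3365243610313216 nominal fwd -55.15354013101365 -0.6846693346212744
```

```bash
python3 -m creep '1 -2.3 0 5 0;1 -2.3 0 10 0;1 -2.3 0 10 0;1 -2.3 10 10 0;1 -2.3 20 10 0' ;python3 -m creep '1 0 10 0 0;1 0 20 0 0;1 0 30 0 0;1 0 38 0 0;1 0 38 0 0';python3 - <<'E'
from h import *
print(sensors.sense()["wrist_torque"])
save("scene","s6",(285,120,365,220),6)
E
```

```text
time: 7.65
tcp_pos: [403.9, -58.7, 160.9]
eef_rot: [0.0, 0.55, 0.835, 0.0]
wrist_force: [0.2, -0.7, -2.0]
grip_width: 0.239
grip_force: 55.0
time: 8.15
tcp_pos: [438.9, -43.5, 160.6]
eef_rot: [0.0, 0.549, 0.836, 0.0]
wrist_force: [-0.0, -0.2, -1.9]
grip_width: 0.235
grip_force: 55.0
[-0.04768436  0.05707856 -0.00743539]
```

View pics/s6.png

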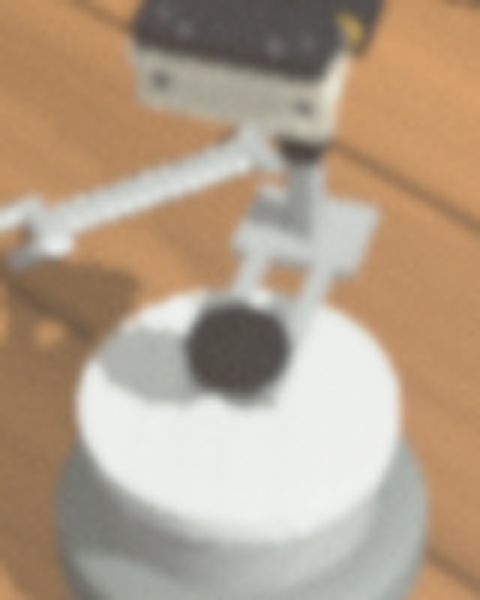

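The tines straddle the neck under the knob head at (238,348), with no contact force. I'll go the last 26 mm forward and then lift gently.

```bash
python3 -m creep '1 0 8 0 0;1 0 17 0 0;1 0 25 0 0;1 0 25 0 0' ;python3 -m creep '1 0 0 -4 0;1 0 0 -8 0;1 0 0 -12 0;1 0 0 -16 0;1 0 0 -20 0';python3 -m creep '1 0 0 -6 0;1 0 0 -13 0;1 0 0 -20 0;1 0 0 -26 0;1 0 0 -30 0';python3 -m creep '1 0 0 0 0;1 0 0 0 0;1 0 0 0 0';python3 - <<'E'
from h import *
print(sensors.sense()["wrist_torque"])
save("scene","s7",(255,90,375,200),6)
E
```

```text
time: 8.6
tcp_pos: [462.0, -33.7, 160.7]
eef_rot: [0.0, 0.549, 0.836, 0.0]
wrist_force: [0.4, -0.2, -2.0]
grip_width: 0.239
grip_force: 55.0
time: 9.1
tcp_pos: [460.6, -34.1, 181.1]
eef_rot: [-0.0, 0.55, 0.835, -0.0]
wrist_force: [-0.1, -0.5, -2.9]
grip_width: 0.234
grip_force: 55.0
time: 9.6
tcp_pos: [461.0, -34.0, 211.5]
eef_rot: [0.0, 0.55, 0.835, 0.0]
wrist_force: [-0.5, -0.3, -3.5]
grip_width: 0.235
grip_force: 55.0
time: 9.9
tcp_pos: [460.6, -33.9, 210.4]
eef_rot: [-0.0, 0.55, 0.835, -0.0]
wrist_force: [0.7, 0.2, -3.0]
grip_width: 0.238
grip_force: 55.0
[-0.10966644  0.184116    0.02181864]
```

View pics/s7.png

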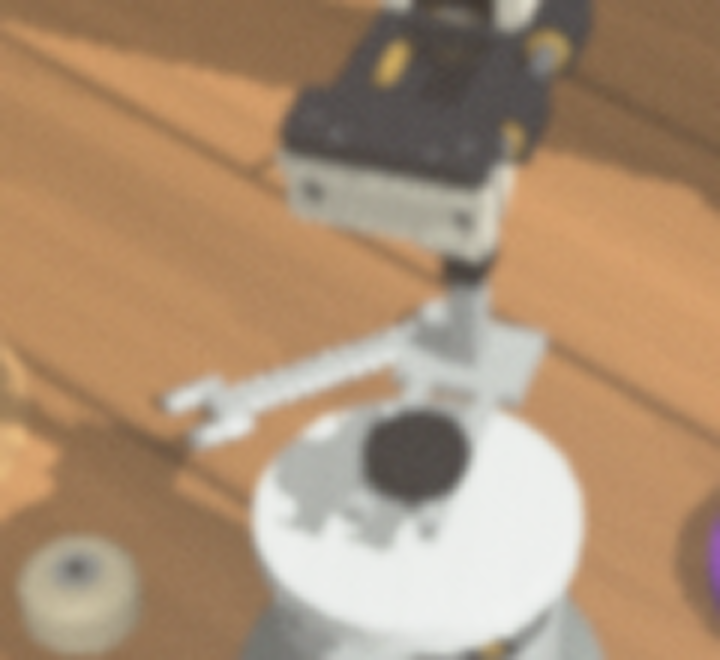

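The lid hangs level on the fork, clear of the rim, with the knob at (415,455). Now I carry it smoothly to above the tray.

```bash
python3 -m creep '1 2.6 1.5 0 0;1 7.7 4.6 0 0;1 15.5 9.1 0 0;1 25.8 15.2 0 0;1 37.9 22.4 0 0' >/dev/null;python3 -m creep '1 13.8 8.1 0 0;1 28.4 16.8 0 0;1 43 25.4 0 0;1 57.7 34 0 0;1 72.3 42.7 0 0' >/dev/null;python3 -m creep '1 14.6 8.6 0 0;1 29.3 17.3 0 0;1 43.9 25.9 0 0;1 58.5 34.5 0 0;1 73.2 43.2 0 0' >/dev/null;python3 -m creep '1 14.6 8.6 0 0;1 28.4 16.8 0 0;1 41.3 24.4 0 0;1 53.4 31.5 0 0;1 63.7 37.6 0 0' >/dev/null;python3 -m creep '1 9.5 5.6 0 0;1 17.2 10.2 0 0;1 24 14.2 0 0;1 28.4 16.8 0 0;1 31 18.3 0 0' >/dev/null;python3 -m creep '1 0 0 0 0;1 0 0 0 0;1 0 0 0 0';python3 - <<'E'
from h import *
save("scene","s8",(350,170,510,290),5)
save("top","t8")
E
```

```text
time: 12.75
tcp_pos: [501.5, 286.1, 210.8]
eef_rot: [0.0, 0.55, 0.835, -0.0]
wrist_force: [-0.7, 0.4, -3.0]
grip_width: 0.237
grip_force: 55.0
```

View pics/s8.png

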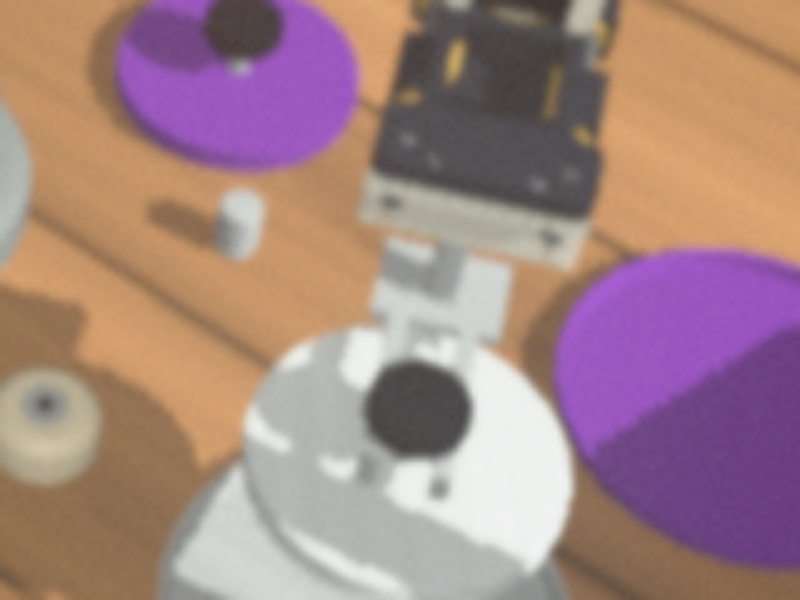

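The lid is level over the steel tray, with the knob at (418,408). I'll lower it, slowing near the floor.

```bash
python3 -m creep '1 0 0 4 0;1 0 0 12 0;1 0 0 24 0;1 0 0 38 0;1 0 0 52 0' >/dev/null;python3 -m creep '1 0 0 14 0;1 0 0 27 0;1 0 0 38 0;1 0 0 45 0;1 0 0 49 0' >/dev/null;python3 -m creep '1 0 0 2 0;1 0 0 4 0;1 0 0 6 0;1 0 0 8 0;1 0 0 10 0';python3 -m creep '1 0 0 2 0;1 0 0 4 0;1 0 0 5 0;1 0 0 5 0;1 0 0 5 0';python3 - <<'E'
from h import *
print(sensors.sense()["wrist_torque"])
save("scene","s9",(350,170,510,290),5)
E
```

```text
time: 14.35
tcp_pos: [501.7, 286.5, 99.9]
eef_rot: [0.0, 0.55, 0.835, 0.0]
wrist_force: [-0.4, -0.8, -2.4]
grip_width: 0.235
grip_force: 55.0
time: 14.85
tcp_pos: [501.6, 286.4, 94.8]
eef_rot: [0.0, 0.55, 0.835, 0.0]
wrist_force: [0.3, -0.6, -1.8]
grip_width: 0.234
grip_force: 55.0
[-0.04991548  0.02274116  0.05072889]
```

View pics/s9.png

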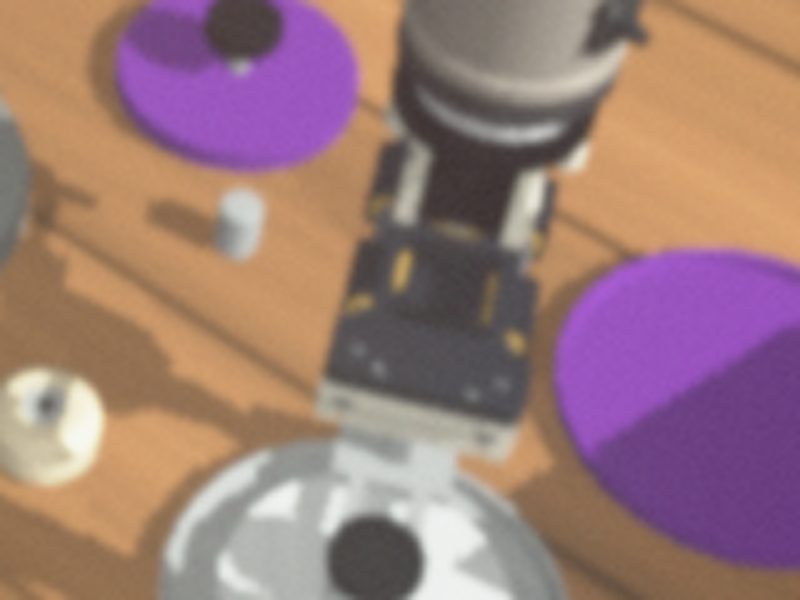

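The lid lies centred in the tray and the weight has come off the fork. I draw it straight back and rise.

```bash
python3 -m creep '1 0 -6 0 0;1 0 -14 0 0;1 0 -24 0 0;1 0 -36 0 0;1 0 -48 0 0';python3 -m creep '1 0 -15 0 0;1 0 -30 0 0;1 0 -42 0 0;1 0 -50 0 0;1 0 -52 0 0' ;python3 -m creep '1 0 0 -20 0;1 0 0 -50 0;1 0 0 -80 0;1 0 0 -105 0;1 0 0 -115 0';python3 - <<'E'
from h import *
save("scene","s10",(350,170,510,290),5)
p=sensors.sense()["tcp_pos"];M=rot()
print(p,M.T@(np.array([528,-344,p[2]])-p))
E
```

```text
time: 15.4
tcp_pos: [456.2, 266.9, 94.8]
eef_rot: [-0.0, 0.55, 0.835, -0.0]
wrist_force: [0.5, 0.2, -2.3]
grip_width: 0.239
grip_force: 55.0
time: 15.9
tcp_pos: [408.6, 246.4, 94.9]
eef_rot: [-0.0, 0.55, 0.835, -0.0]
wrist_force: [0.6, -0.8, -2.4]
grip_width: 0.234
grip_force: 55.0
time: 16.4
tcp_pos: [411.0, 247.3, 212.2]
eef_rot: [0.001, 0.55, 0.835, 0.002]
wrist_force: [-0.3, -0.2, -3.1]
grip_width: 0.237
grip_force: 55.0
[411.01819498 247.37490877 212.43479068] [-589.36511457 -126.71776779   -0.62807434]
```

View pics/s10.png

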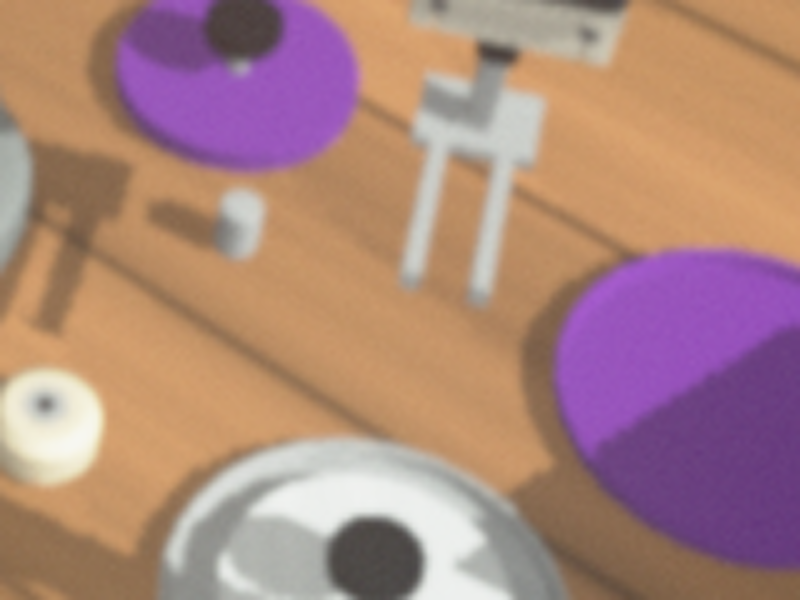

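The lid lies flat in the tray with its knob at (375,555), and the fork is free. I take the lifter back to the mat.

```bash
python3 -m creep '1 -15 -3.2 0 0;1 -40 -8.6 0 0;1 -70 -15 0 0;1 -105 -22.6 0 0;1 -140 -30 0 0' >/dev/null;python3 -m creep '1 -35 -7.5 0 0;1 -70 -15 0 0;1 -105 -22.6 0 0;1 -140 -30 0 0;1 -175 -37.7 0 0' >/dev/null;python3 -m creep '1 -35 -7.5 0 0;1 -70 -15 0 0;1 -105 -22.6 0 0;1 -140 -30 0 0;1 -170 -36.6 0 0' >/dev/null;python3 -m creep '1 -30 -6.5 0 0;1 -60 -13 0 0;1 -83 -18 0 0;1 -98 -21 0 0;1 -104 -22.4 0 0' >/dev/null;python3 -m creep '1 0 0 0 0;1 0 0 0 0;1 0 0 0 0';python3 - <<'E'
from h import *
p=sensors.sense()["tcp_pos"];M=rot()
print(M.T@(np.array([528,-344,70.7])-p))
E
```

```text
time: 18.75
tcp_pos: [526.5, -343.2, 209.6]
eef_rot: [-0.0, 0.549, 0.836, 0.0]
wrist_force: [0.5, 0.5, -1.9]
grip_width: 0.235
grip_force: 55.0
[ -1.3779874    1.03665397 138.87470257]
```

```bash
python3 -m creep '1 0 0 10 0;1 0 0 30 0;1 0 0 55 0;1 0 0 80 0;1 0 0 100 0' >/dev/null;python3 -m creep '1 0 0 12 0;1 0 0 22 0;1 0 0 29 0;1 0 0 33 0;1 0 0 35 0';python3 -m creep '1 0 0 1 0;1 0 0 2 0;1 0 0 3 0;1 0 0 3.5 0;1 0 0 3.5 0'
```

```text
time: 19.75
tcp_pos: [526.7, -344.3, 74.8]
eef_rot: [0.0, 0.55, 0.835, -0.0]
wrist_force: [0.5, 0.4, -1.8]
grip_width: 0.24
grip_force: 55.0
time: 20.25
tcp_pos: [526.5, -344.2, 71.2]
eef_rot: [0.0, 0.55, 0.835, 0.0]
wrist_force: [0.6, 0.1, -1.8]
grip_width: 0.236
grip_force: 55.0
```

Not quite in contact yet, so I lower in small steps until the force shows it.

```bash
python3 -m creep '1 0 0 0.5 0;1 0 0 1 0;1 0 0 1 0;1 0 0 1 0'
```

```text
time: 20.65
tcp_pos: [526.6, -344.3, 70.6]
eef_rot: [0.0, 0.55, 0.835, 0.0]
wrist_force: [-0.9, -0.6, 3.0]
grip_width: 0.237
grip_force: 55.0
```

Contact at +3 N. I release and rise.

```bash
python3 -m creep '0.2 0 0 0 0;0 0 0 0 0;-0.5 0 0 0 0;-1 0 0 0 0;-1 0 0 0 0' 10;python3 -m creep '-1 0 0 0 0;-1 0 0 0 0;-1 0 0 0 0;-1 0 0 0 0;-1 0 0 0 0';python3 -m creep '-1 0 0 -15 0;-1 0 0 -45 0;-1 0 0 -80 0;-1 0 0 -115 0;-1 0 0 -140 0';python3 -m creep '-1 0 0 0 0;-1 0 0 0 0'; python3 - <<'E'
from h import *
a=read_camera("scene").astype(int);cv2.imwrite("pics/raw_fin.png",a[:,:,::-1].astype(np.uint8))
p=[w2px("scene",[563,-328,z]) for z in(4,)];print(p)
# fit lifter: compare black grip centroid to start picture
b=cv2.imread("pics/raw_s1.png")
for n,im in(("start",b),("end",cv2.imread("pics/raw_fin.png"))):
    m=np.zeros(im.shape[:2],np.uint8);m[112:150,222:246]=1
    k=((im.max(2)<75)&(m>0)).astype(np.uint8)
    M=cv2.moments(k,True);print(n,M["m00"],M["m10"]/M["m00"],M["m01"]/M["m00"],np.degrees(.5*np.arctan2(2*M["mu11"],M["mu20"]-M["mu02"])))
print([w2px("scene",[523.4,-337,89]),w2px("scene",[526.6,-343,89])])
E
```

```text
time: 21.15
tcp_pos: [526.6, -344.2, 70.1]
eef_rot: [-0.0, 0.55, 0.835, 0.0]
wrist_force: [0.8, 0.0, -0.4]
grip_width: 0.624
grip_force: 0.0
time: 21.65
tcp_pos: [526.5, -344.2, 70.2]
eef_rot: [-0.0, 0.55, 0.835, 0.0]
wrist_force: [-0.3, 0.3, -0.1]
grip_width: 0.996
grip_force: 0.0
time: 22.15
tcp_pos: [526.9, -344.5, 212.9]
eef_rot: [0.001, 0.55, 0.835, -0.0]
wrist_force: [0.4, -0.3, 0.2]
grip_width: 0.998
grip_force: 0.0
time: 22.35
tcp_pos: [526.5, -344.2, 210.3]
eef_rot: [0.0, 0.55, 0.835, 0.0]
wrist_force: [0.5, 0.4, -0.9]
grip_width: 1.0
grip_force: 0.0
[array([230.28111368, 160.61238024])]
start 4.0 232.25 127.5 86.54438644048767
end 15.0 229.8 127.93333333333334 79.99442365422759
[array([233.84605703, 128.72457962]), array([231.50575653, 128.37643161])]
```

```bash
python3 - <<'E'
from h import *
for f in("s1","fin"):
    im=cv2.imread(f"pics/raw_{f}.png");g=im.max(2)[112:150,222:246];k=(g<105).astype(np.uint8)
    n,l,st,c=cv2.connectedComponentsWithStats(k);i=1+st[1:,4].argmax();M=cv2.moments((l==i).astype(np.uint8),True)
    print(f,st[i],c[i],np.degrees(.5*np.arctan2(2*M["mu11"],M["mu20"]-M["mu02"])))
E
```

```text
s1 [  7   5  10  23 158] [11.36075949 16.03164557] 78.79143214754826
fin [  4   5  11  23 161] [ 8.92546584 16.        ] 78.40517203665638
```

The grip has the same shape and lean as at the start, shifted as predicted, so the lifter stands upright. Handing in.

```bash
python3 -c "
from workcell import order
print(order.hand_in())"
```

```text
the job is handed in; nothing more can be done
None
```

I handed the job in at about 22 s: the lid lies flat in the steel tray and the lifter stands on its cork mat again, but no verdict came back, and I viewed 12 pictures, two over the limit of 10.

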